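# Draw out the incubator tray with the pull hook

## Robot

A 6-joint arm with a two-finger parallel gripper is mounted at the origin on a cart in front of the work surface, level with it; the furniture and walls round the work are solid. World frame = base frame: x ahead of the robot, y to its left, z up, the work surface at z = 0. Lengths are in m, angles in rad, forces in N, time in s.
With the tool pointing down it reaches from about 0.325 to 0.9 m from the base axis. Payload 6.1 kg.
Tool frame: the origin (TCP) lies at the very end of the fingers, on their centre line; the grasp point (between the pads) lies 19 mm behind it (r.hold_point_z is the distance from the TCP to the grasp point, in m); z points along the fingers, y is the line along which they close (so a half turn about z gives the same grasp; the last joint's range is limited). The gripper opens to 87 mm and grips with 3 to 60 N. Pads are 19 mm wide; open, the fingers measure 117 mm over their backs; the gripper's body (75 mm by 190 mm) begins 51 mm behind the grasp point.
Start: joints at [-1.437, 0.22, 1.526, -0, 1.395, -0.126], TCP at [0.161, -0.604, 0.223] pointing down, gripper open.
Joint ranges: [-2.98, 2.98], [-0.91, 2.08], [0.09, 2.57], [-1.24, 4.39], [0.2, 2.65], [-2.68, 2.68]. Speed limits (rad/s): [2.57, 2.57, 3.01, 3.14, 3.14, 3.14].

## Interface

Orientations are given as a rotation vector (axis times angle).
In Python, from workcell import r, cams, ticket gives the robot as it stands.
- The arm moves only by the tool send_rows, never from a script. Its argument "increments" is a list of rows, each a list of 6 numbers: the shift along the tool's x, y, z in cm, then the turn, a rotation vector about the tool's x, y, z in rad. A call has 1 to 5 rows; each row is the pose to reach, as a shift and turn from the pose commanded when the call began, along the tool's axes at that moment; what a row does not reach only later rows make up. A row lasts 1/12 s, in which the tool goes at most 41.7 mm and 7.16 degrees, less where a joint would pass 70% of its speed; a pose out of reach is approached as far as the arm can. A call with a gripper value outside its range is refused whole. "hand" is the closure, from -1 (fully open) to 1 (shut), so that 0 is half open, set as the call begins (left out, the last holds). The fingers move at their own pace and stop on an object; "force" is the grip in N (left out, the last holds). Time passes only in rows, so rows that repeat a pose let the fingers close. It gives the time, the measured TCP pose, the force, the opening and the grip force at its end, in the units of the state.
- r.read_state(): the state, without advancing time (a new reading comes with each control period).
- cams.get_image(name): name is "scene" or "top" or "wrist"; returns a dict with "img" (480x640x3 uint8, red, green, blue), "range_z" (480x640 float32, m along the optical axis (not along the pixel's ray), 0 where there is no reading), "fov_y" (degrees; the focal length in pixels is half the picture's height over the tangent of half this angle, whatever the lens; pixels are square), "cx", "cy" (the principal point, pixels), "origin" and "attitude" of the camera in the world. Camera axes: x right, y down, z forward; pixel columns grow to the right and rows downward; lengths in m; the calibration is good to about 2 mm. A picture is of the moment at which its call begins.
- ticket.close_job(): hands the job in; it is judged then, once.
Trained networks look in the newest picture that a camera, given by its name, has taken for a name from the list of things; names that differ only in an ending like _2 or _b are one class to them, and where a whole thing is asked for, a point or a joint stands for the part that bears it (a point fixed in the world has none). Each returns a list of dicts, best first, with "confidence" (0 to 1); they miss things now and then, are a little off and sometimes report something else, mostly with a low value. They report only what shows in the picture. A call takes as long as a camera call. They do not tell look-alikes from the thing itself.
- cams.find_in(target, camera): "bbox" ([left, top, right, bottom] in pixels, round what is visible of it).
- cams.trace(target, camera): "pixels" (480x640 bool, what is visible of it) and "bbox" ([left, top, right, bottom] in pixels, round what is visible of it).
- cams.tip_of(target, camera): "centre" ([row, column] in pixels: a listed point, or the origin of a listed thing).
The state is a dict: "time": time; "joints": joint angles; "qd": joint speeds; "joint_efforts": joint torques, N m; "position": TCP position; "orientation": TCP orientation; "ft_force": force on the tool from outside, world axes, zero at the start; "torque": the same for the moment, N m; "grip_width": opening from 0.0 (shut) to 1.0 (fully open); "finger_force": force on a finger pad.
Only numpy, scipy, OpenCV 4.12 (cv2) and the standard library are available. Lean on these libraries where they do the work, as an engineer would, in place of code of your own. Each camera call takes 0.05 s, during which the arm holds its last target. There are 200 camera calls.

## Task

Take the red-handled pull hook, reach its rod in under the front ledge of the white bench incubator, feel for the tray's hidden pull loop, catch it and gently draw the tray out as far as it goes. Then unhook and stand the hook upright back on its black mat, leaving the tray fully out. Move the tray only with the hook, force nothing (stay under about 20 N), and leave the other things on the bench alone.

Things in the scene. Friction and masses are not known exactly. Their poses are not given: they have to be found in the camera images.
- hook_grip (a point): Grip point of the loose pull hook (0.3 kg), which stands upright on the mat: on the axis of its red upright block, 50 mm above the underside of its foot. Block 22 mm wide (y) x 36 (x), from 8 to 77 mm above the underside; take it from above across the 22 mm. Axes: x along the rod toward the hook tip, z up.
- hook_tip (a point): Top of the hook's upturned tip. Seen from hook_grip: x +160, y 0, z -8 mm. An 8 mm round steel rod runs straight from the block along x, centre line 28 mm below hook_grip (22 mm above the foot's underside); its end turns straight up into the tip, 8 mm thick with a round end, its top 20 mm above the rod's centre line.
- hook: The whole pull hook; origin at the centre of the underside of its steel foot plate, 60 (x) x 44 (y) x 8 mm; same axes as hook_grip.
- mat: Black rubber mat, 110 x 110 x 3 mm, fixed flat on the worktop; origin at the centre of its underside. The foot of the hook belongs at its middle.
- incubator: White bench incubator, fixed, 260 deep (x) x 230 wide (y) x 200 mm high. Origin at worktop level under the middle of its ledge's front edge; x goes in, y along the front, z up. Under the ledge (underside 82 mm up) is an open recess, y -98 to +98 mm, 75 mm deep, empty below the loop. The tray's face closes its back: 130 mm wide, centred on the loop, 10 to 72 mm high.
- ledge (a point): Middle of the ledge's lower front edge (82 mm above the incubator's origin, same axes). The pull loop, on the tray's face behind and under the ledge, is out of sight: its middle lies anywhere from y -30 to +30 mm, to be found by feel, fixed during a run. At joint value q (mm) the face is at x = 75 - q and the loop's cross bar at x = 45 - q; the loop is 66 mm above the worktop.
- tray (a joint): Tray, m drawn out toward the incubator's -x: 0 closed, 0.13 at its stop; starts 0 to 0.012 out. Drag 4 N + 25 N per m/s; stays put. Its loop is a level U of 6 mm wire: two legs 32 mm apart on centres (26 clear, 38 outside) and a cross bar 30 mm before the face (27 clear behind it). Catch from below: tip up between the legs behind the bar, rod under the bar.
- cup_b: White specimen cup with a lid, 52 x 52 x 62 mm, bystander; origin at the underside.
- tape_roll: Roll of white tape, 53 x 53 x 12 mm, lying flat, bystander; origin at the underside.
- forceps: Steel forceps, 23 x 131 x 9 mm, lying flat, bystander; origin at the underside.
Mind the look-alikes: they are no part of the job. There is more than one size of the hook; the one meant has the size given above. Several things have the shape of the mat; the one meant has the colours described above.

How it is judged:
On the way, in this order (a step that is already met when the one before it is completed fails the run):
1. the hook is lifted off its mat (height (world z) of hook above 0.012 m), for 0.2 s.
2. the hook has caught the loop and draws the tray (value of joint tray above 0.04 m and contact force between hook and tray above 1 N), for 0.1 s.
3. the tray is fully out (value of joint tray above 0.122 m), for 0.2 s.
At the end, for the whole second after the job is handed in: The tray is out to within 10 mm of its stop; the hook stands upright (within 0.1 rad) and still on the mat, the middle of its foot within 35 mm of the mat's middle (value of joint tray above 0.12 m and horizontal distance between hook and mat below 0.035 m and height (world z) of hook below 0.008 m and angle between hook's own z axis and vertical below 0.1 rad and linear speed of hook below 0.02 m/s); the robot touches nothing.
It fails at once if the hook bears on the tray or on the incubator with more than 22 N (contact force between hook and tray above 22 N or contact force between hook and incubator above 22 N).
It fails at once if the robot itself touches the tray (contact force between any of the fingers, the arm and tray above 1 N).
It fails at once if the robot knocks against the incubator (contact force between any of the fingers, the arm and incubator above 15 N).
It fails at once if the hook is tipped over (angle between hook's own z axis and vertical above 0.7 rad).
It fails at once if a bystander is moved (distance of any of cup_b, tape_roll, forceps from where it was at the start of the episode above 0.02 m).
It also fails if it takes over 58 s, if anything falls off the work surface, if the arm or the gripper's body presses on something with over 40 N, if the wrist force passes 120 N, or if a joint passes its speed limit or range.

## Working session

There is one attempt and no reset: what is moved stays moved. The work goes in short steps, Python scripts to look and compute and a tool call to move; the robot and the scene stay as the last step left them, time stands still between calls to the robot, and variables do not carry over. Pictures are saved under pics/ and viewed, at most 10 in all, crops included, and the job is handed in when it is done.

Besides the shell and the picture viewer there is one more tool, called after "Call:" as name(argument=value, ...), one argument or row to a line, values as JSON. send_rows: Moves the arm, as the interface text tells. Its arguments: {"type":"object","properties":{"increments":{"type":"array","items":{"type":"array","items":{"type":"number"}}},"hand":{"type":"number"},"force":{"type":"number"}},"required":["increments"]}

```bash
mkdir -p pics; cat > h.py <<'E'
import numpy as np, cv2
from workcell import r, cams, ticket
from scipy.spatial.transform import Rotation as R
def att(a):
    a=np.array(a)
    return a if a.shape==(3,3) else (R.from_rotvec(a).as_matrix() if a.size==3 else R.from_quat(a).as_matrix())
def cloud(d):
    h,w=d["range_z"].shape; f=h/2/np.tan(np.radians(d["fov_y"])/2)
    u,v=np.meshgrid(np.arange(w),np.arange(h)); z=d["range_z"]
    P=np.stack([(u-d["cx"])/f*z,(v-d["cy"])/f*z,z],-1)@att(d["attitude"]).T+np.array(d["origin"])
    P[z==0]=np.nan
    return P
def save(d,n,crop=None,s=1):
    im=d["img"][...,::-1]
    if crop: im=im[crop[1]:crop[3],crop[0]:crop[2]]
    cv2.imwrite("pics/"+n,cv2.resize(im,None,fx=s,fy=s,interpolation=cv2.INTER_CUBIC))
E
python3 - <<'E'
from h import *
np.set_printoptions(precision=4,suppress=True)
for c in ["top","scene"]:
    d=cams.get_image(c); save(d,c+"0.png"); P=cloud(d); print(c,d["origin"],d["attitude"],d["fov_y"])
    for t in ["hook","mat","incubator","cup_b","tape_roll","forceps"]:
        for k in cams.trace(t,c)[:4]:
            q=P[k["pixels"]]; print(t,round(k["confidence"],2),k["bbox"],np.nanmedian(q,0),np.nanpercentile(q,2,axis=0),np.nanpercentile(q,98,axis=0))
    for t in ["hook_grip","hook_tip","ledge"]:
        for k in cams.tip_of(t,c)[:3]:
            rr,cc=map(int,k["centre"]); print(t,round(k["confidence"],2),k["centre"],P[rr,cc])
print(r.read_state())
E
```

```text
top [ 0.4774 -0.2656  1.4966] [-2.2058  2.1731 -0.107 ] 44.78729990651743
hook 0.88 [291.9, 262.3, 369.0, 285.8] [ 0.5242 -0.3653  0.0253] [ 0.4973 -0.4078  0.0025] [ 0.543  -0.2245  0.0841]
hook 0.77 [456.2, 268.4, 538.6, 357.2] [ 0.3809 -0.6805  0.0344] [ 0.3294 -0.8207  0.0009] [ 0.5235 -0.6436  0.1078]
mat 0.98 [146.0, 301.7, 196.3, 355.5] [0.3771 0.0811 0.0023] [ 0.3236  0.0276 -0.0042] [0.4305 0.1374 0.009 ]
mat 0.66 [333.2, 250.3, 383.0, 298.2] [ 0.5287 -0.395   0.0029] [ 0.4646 -0.4452 -0.004 ] [ 0.5803 -0.3321  0.01  ]
incubator 0.75 [70.7, 118.2, 230.3, 260.8] [0.6969 0.0967 0.2004] [ 0.5622 -0.0421  0.0899] [0.835  0.2465 0.2071]
cup_b 0.77 [299.6, 177.9, 322.0, 195.8] [ 0.7382 -0.2623  0.0618] [ 0.7153 -0.285   0.019 ] [ 0.7627 -0.2384  0.0683]
cup_b 0.75 [290.9, 262.8, 368.1, 286.7] [ 0.5256 -0.3614  0.0258] [ 0.4974 -0.4053  0.0013] [ 0.5442 -0.2229  0.0841]
tape_roll 0.58 [267.0, 168.8, 283.6, 190.9] [ 0.7616 -0.175   0.0124] [ 0.7381 -0.193   0.0059] [ 0.7831 -0.1493  0.0186]
hook_grip 0.85 [276.2, 359.3] [ 0.5135 -0.3833  0.0749]
hook_grip 0.66 [338.8, 483.5] [ 0.37 
[... 1359 characters left out ...]
ook_grip 0.58 [387.6, 351.4] [ 0.3511 -0.6889  0.0817]
hook_tip 0.92 [243.1, 297.0] [ 0.5754 -0.1702  0.0002]
hook_tip 0.85 [402.4, 484.6] [ 0.5694 -0.7961 -0.0001]
ledge 0.97 [188.1, 282.9] [0.6714 0.066  0.0433]
{'time': 1.0, 'joints': array([-1.4371,  0.2204,  1.5265,  0.    ,  1.3947, -0.1261]), 'qd': array([ 0.0006,  0.0002, -0.003 , -0.0015, -0.0015,  0.0001]), 'joint_efforts': array([  0.    , -49.4572, -38.7726,   0.0699,   0.0469,   0.    ]), 'position': array([ 0.1606, -0.604 ,  0.2226]), 'orientation': array([3.1151, 0.4069, 0.    ]), 'ft_force': array([-0.4266,  0.1189, -0.8755]), 'torque': array([-0.0113,  0.0288,  0.0033]), 'finger_force': 0.0, 'grip_width': 0.9999706165541805}
```

View pics/top0.png

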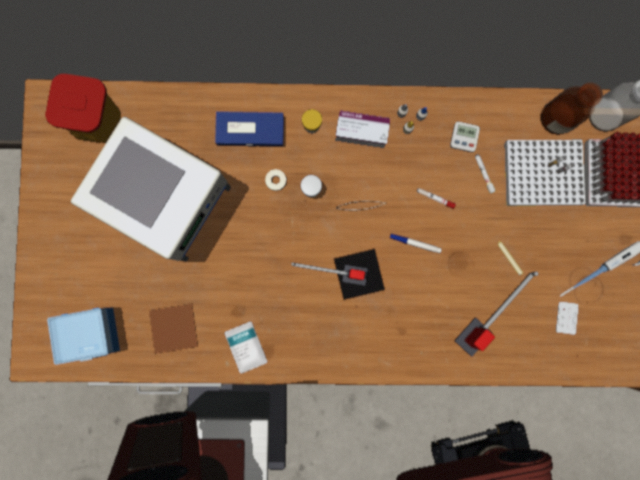

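View pics/scene0.png

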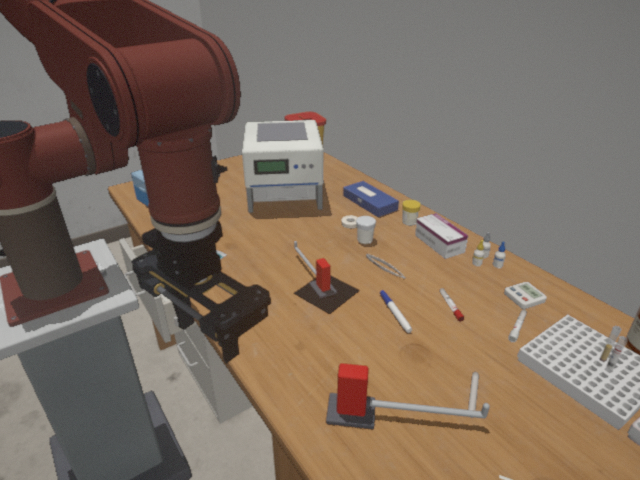

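The 22 mm hook stands on the black mat at top-view pixel (355,273), with its tip at (294,265). The bigger hook at (480,338) is a look-alike. The incubator's front, with its blue ledge, runs from about (228,185) to (185,257).

```bash
python3 - <<'E'
from h import *
np.set_printoptions(precision=4,suppress=True)
d=cams.get_image("top"); P=cloud(d); im=d["img"].astype(int)
save(d,"inc.png",(60,100,250,280),4)
def rect(m,n):
    q=(P[m][:,:2]*1000).astype(np.float32); c,s,a=cv2.minAreaRect(q); print(n,len(q),c,s,a,np.nanmedian(P[m],0)); print(cv2.boxPoints((c,s,a)))
red=(im[...,0]>120)&(im[...,1]<60)
v,u=np.mgrid[:480,:640]
b=(u>335)&(u<385)&(v>245)&(v<300)
rect(red&b&(P[...,2]>.068),"block")
blk=(im.sum(-1)<110)&b&(P[...,2]<.008); rect(blk,"mat")
i=(u>60)&(u<240)&(v>105)&(v<265)
rect(i&(P[...,2]>.193)&(P[...,2]<.21)&(P[...,1]<.26),"inc top")
m=i&(P[...,2]>.078)&(P[...,2]<.11)&(P[...,1]<.26); rect(m,"ledge")
s=(u>288)&(u<345)&(v>255)&(v<280)&(P[...,2]>.015)&(P[...,2]<.05)
q=P[s]; print(len(q)); c=q[:,:2].mean(0); print(c,np.linalg.svd(q[:,:2]-c)[2][0], q[q[:,1].argmax()], q[q[:,2]>.032])
E
```

```text
block 128 (518.65576171875, -377.5668640136719) (35.27785110473633, 21.270587921142578) 80.31962585449219 [ 0.5183 -0.3774  0.0794]
[[ 505.2059 -393.1663]
 [ 526.1736 -396.743 ]
 [ 532.1056 -361.9674]
 [ 511.1379 -358.3908]]
mat 1086 (521.12060546875, -388.90545654296875) (103.37699890136719, 104.4371337890625) 14.21846866607666 [ 0.5235 -0.3997  0.0026]
[[ 458.1896 -350.9822]
 [ 483.8414 -452.2201]
 [ 584.0516 -426.8287]
 [ 558.3998 -325.5908]]
inc top 11458 (704.1505126953125, 107.87660217285156) (260.7849426269531, 229.5238037109375) 60.704532623291016 [0.703  0.1061 0.2009]
[[540.2629  50.3148]
 [740.4325 -61.9943]
 [868.0381 165.4384]
 [667.8685 277.7475]]
ledge 377 (733.0554809570312, 139.64129638671875) (356.47607421875, 224.24444580078125) 57.31364822387695 [0.7016 0.0318 0.0966]
[[542.4333  50.1796]
 [731.1664 -70.9213]
 [923.6776 229.103 ]
 [734.9446 350.2039]]
172
[ 0.5336 -0.283 ] [0.157  0.9876] [ 0.5443 -0.2157  0.0412] [[ 0.5468 -0.2182  0.0433]
 [ 0.5469 -0.2206  0.0408]
 [ 0.5443 -0.2157  0.0412]
 [ 0.5442 -0.2183  0.0453]
 [ 0.5441 -0.2209  0.0472]
 [ 0.5441 -0.2234  0.0478]
 [ 0.5418 -0.2183  0.0421]
 [ 0.5418 -0.2208  0.0437]
 [ 0.5423 -0.223   0.0344]
 [ 0.5401 -0.2456  0.0329]
 [ 0.5404 -0.2632  0.0326]
 [ 0.5379 -0.2607  0.0321]
 [ 0.5379 -0.2658  0.0325]
 [ 0.5352 -0.2558  0.0338]
 [ 0.5353 -0.2583  0.033 ]
 [ 0.5357 -0.2884  0.0331]
 [ 0.5335 -0.3061  0.0321]
 [ 0.5309 -0.296   0.0321]
 [ 0.531  -0.3061  0.0324]
 [ 0.5311 -0.3186  0.0343]
 [ 0.5283 -0.3085  0.0384]
 [ 0.5285 -0.3161  0.0358]
 [ 0.5261 -0.3137  0.0326]
 [ 0.524  -0.3438  0.0339]]
```

View pics/inc.png

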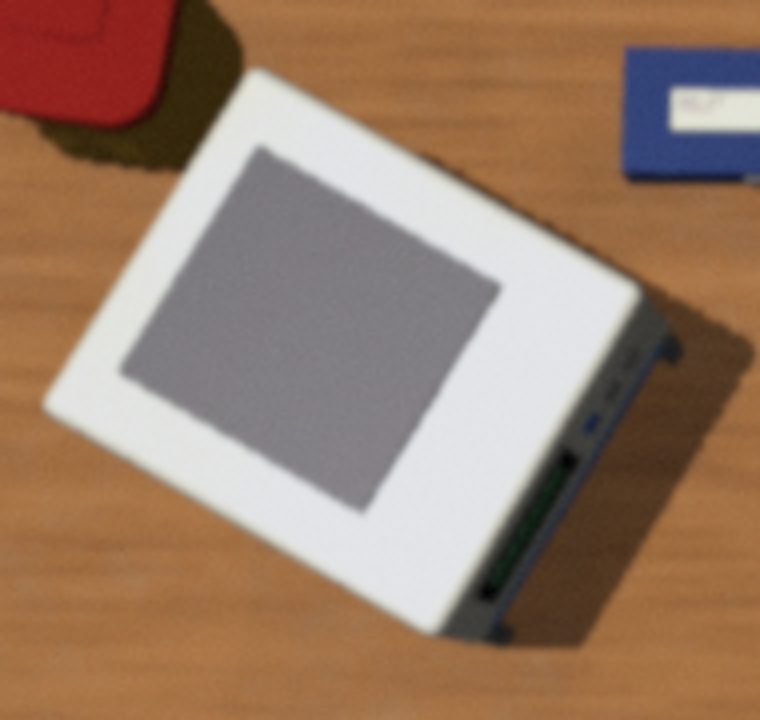

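The crop confirms the incubator. Its ledge front edge runs from crop pixel (670,345) to (495,635), so its middle is at world (0.640,-0.006) and its inward yaw is 60.7°. The hook's yaw is about 80.5°, with the grip at (0.519,-0.377). I'll start moving.

```bash
cat >> h.py <<'E'
L=np.array([.6403,-.0058]); A=np.radians(60.7)   # ledge middle, inward yaw
def inc(x,y): return L+x*np.array([np.cos(A),np.sin(A)])+y*np.array([-np.sin(A),np.cos(A)])
def go(x,y,z,yaw,s=None):
    "increments (cm, rad) from measured pose to TCP x,y,z, tool down, tool x at yaw (deg)"
    s=s or r.read_state(); T=R.from_rotvec(s["orientation"])
    G=R.from_euler("z",yaw,degrees=True)*R.from_euler("x",180,degrees=True)
    print("go",np.round(T.inv().apply(np.array([x,y,z])-s["position"])*100,2),np.round((T.inv()*G).as_rotvec(),4))
def where():
    s=r.read_state(); T=R.from_rotvec(s["orientation"]).as_matrix()
    print("t",round(s["time"],2),"pos",np.round(s["position"],4),"yaw",round(np.degrees(np.arctan2(T[1,0],T[0,0])),2),"tilt",np.round(T[:2,2],4),"F",np.round(s["ft_force"],2),"M",np.round(s["torque"],2),"w",round(s["grip_width"]*87,1),s["finger_force"])
E
```

Call:
send_rows(
  increments=[
    [3.9, -1.2, 0.4, 0, 0, -0.114],
    [7.8, -2.4, 0.8, 0, 0, -0.228],
    [11.7, -3.6, 1.2, 0, 0, -0.342],
    [15.6, -4.8, 1.6, 0, 0, -0.456],
    [19.5, -6.0, 2.0, 0, 0, -0.57],
  ],
  hand=-1,
  force=50,
)

```text
time: 1.47
position: [0.3349, -0.4949, 0.2026]
orientation: [2.871, 1.273, 0.0]
ft_force: [0.1, 0.1, 0.0]
grip_width: 1.001
finger_force: 0.0
```

```bash
python3 -c "
from h import *
where(); go(.5187,-.3772,.15,80.5)"
```

```text
t 1.47 pos [ 0.3349 -0.4949  0.2026] yaw 47.83 tilt [ 0.0003 -0.0004] F [0.13 0.06 0.02] M [-0.03 -0.01 -0.06] w 87.1 0.0
go [21.06  5.72  5.26] [ 4.000e-04  2.000e-04 -5.702e-01]
```

Call:
send_rows(
  increments=[
    [3.8, 1.0, 0.8, 0, 0, -0.114],
    [7.6, 2.0, 1.6, 0, 0, -0.228],
    [11.4, 3.1, 2.5, 0, 0, -0.342],
    [15.2, 4.1, 3.4, 0, 0, -0.456],
    [19.0, 5.2, 4.3, 0, 0, -0.57],
  ],
)

```text
time: 1.88
position: [0.5017, -0.3895, 0.1593]
orientation: [2.397, 2.03, -0.0]
ft_force: [-0.5, -0.5, -0.2]
grip_width: 0.997
finger_force: 0.0
```

```bash
python3 -c "
from h import *
d=cams.get_image('wrist'); save(d,'w1.png'); P=cloud(d); im=d['img'].astype(int)
m=(im[...,0]>110)&(im[...,1]<60)&(P[...,2]>.07)&(P[...,2]<.09)
q=(P[m][:,:2]*1000).astype(np.float32); print(len(q),cv2.minAreaRect(q))
for t in ['hook_grip','hook_tip']:
  for k in cams.tip_of(t,'wrist')[:2]: print(t,k, P[int(k['centre'][0]),int(k['centre'][1])])
where(); go(.5187,-.3772,.035,80.5)"
```

```text
195 ((516.8513793945312, -374.713623046875), (35.65865707397461, 21.15875816345215), 80.50226593017578)
hook_grip {'centre': [225.7, 335.8], 'confidence': 0.75} [ 0.516541   -0.36817339  0.07928132]
t 2.03 pos [ 0.5019 -0.3883  0.1583] yaw 80.46 tilt [-0.0013  0.0016] F [ 0.14 -0.47 -0.39] M [-0.06 -0.12  0.02] w 87.2 0.0
go [ 1.36  1.5  12.33] [-0.0015 -0.0014 -0.0008]
```

Call:
send_rows(
  increments=[
    [1.5, 1.35, 1.5, 0, 0, 0],
    [1.5, 1.35, 4.5, 0, 0, 0],
    [1.5, 1.35, 8.0, 0, 0, 0],
    [1.5, 1.35, 11.0, 0, 0, 0],
    [1.5, 1.35, 12.3, 0, 0, 0],
  ],
)

```text
time: 2.45
position: [0.5128, -0.3774, 0.0322]
orientation: [-2.401, -2.017, 0.002]
ft_force: [-1.9, 0.6, -1.0]
grip_width: 1.004
finger_force: 0.0
```

Call:
send_rows(
  increments=[
    [0, 0, 0, 0, 0, 0],
    [0, 0, 0, 0, 0, 0],
    [0, 0, 0, 0, 0, 0],
    [0, 0, 0, 0, 0, 0],
    [0, 0, 0, 0, 0, 0],
  ],
  hand=1,
  force=50,
)

```text
time: 2.87
position: [0.5172, -0.3797, 0.039]
orientation: [2.4, 2.021, 0.001]
ft_force: [-0.5, -0.1, -0.3]
grip_width: 0.707
finger_force: 0.0
```

Call:
send_rows(
  increments=[
    [0, 0, 0, 0, 0, 0],
    [0, 0, 0, 0, 0, 0],
    [0, 0, 0, 0, 0, 0],
    [0, 0, 0, 0, 0, 0],
  ],
)

```text
time: 3.2
position: [0.5162, -0.3784, 0.0367]
orientation: [2.403, 2.024, 0.0]
ft_force: [0.3, -0.3, -1.0]
grip_width: 0.404
finger_force: 0.0
```

```bash
python3 -c "
from h import *
where(); print(inc(-.15,-.06)-0)"
```

```text
t 3.2 pos [ 0.5162 -0.3784  0.0367] yaw 80.21 tilt [ 0.0001 -0.0001] F [ 0.32 -0.29 -1.03] M [-0.03 -0.06 -0.04] w 35.1 0.0
[ 0.61921679 -0.16597334]
```

Call:
send_rows(
  increments=[
    [0, 0, 0, 0, 0, 0],
    [0, 0, 0, 0, 0, 0],
    [0, 0, 0, 0, 0, 0],
    [0, 0, 0, 0, 0, 0],
    [0, 0, 0, 0, 0, 0],
  ],
)

```text
time: 3.62
position: [0.516, -0.3783, 0.0365]
orientation: [-2.403, -2.024, 0.0]
ft_force: [0.0, 0.8, 0.4]
grip_width: 0.249
finger_force: 49.9
```

Call:
send_rows(
  increments=[
    [0, 0, -1, 0, 0, 0],
    [0, 0, -2, 0, 0, 0],
    [0, 0, -3, 0, 0, 0],
    [0, 0, -3, 0, 0, 0],
    [0, 0, -3, 0, 0, 0],
  ],
)

```text
time: 4.03
position: [0.5169, -0.3792, 0.0683]
orientation: [2.401, 2.022, 0.001]
ft_force: [0.1, -0.4, -2.7]
grip_width: 0.251
finger_force: 49.9
```

```bash
python3 -c "
from h import *
d=cams.get_image('top');P=cloud(d);im=d['img'].astype(int)
for t in ['hook_grip','hook_tip','hook']:
  for k in cams.tip_of(t,'top')[:2]: print(t,k, P[int(k['centre'][0]),int(k['centre'][1])])
v,u=np.mgrid[:480,:640]
s=(u>288)&(u<335)&(v>250)&(v<285)&(P[...,2]>.04)&(P[...,2]<.09)
q=P[s]; print(len(q)); c=np.median(q,0); V=np.linalg.svd(q[:,:2]-c[:2])[2][0]; print(c,V,np.degrees(np.arctan2(V[1],V[0]))); print(q[q[:,2]>.062])
q=q[q[:,1]<-.23]; print('slope',np.polyfit(q[:,1],q[:,2],1))
where()
save(d,'lift.png',(270,210,410,310),5)
"
```

```text
hook_grip {'centre': [339.5, 483.2], 'confidence': 0.72} [ 0.36714563 -0.67852743  0.10147084]
hook_tip {'centre': [275.5, 535.1], 'confidence': 0.66} [ 0.52299721 -0.82433946  0.05331255]
hook_tip {'centre': [264.8, 295.1], 'confidence': 0.65} [ 0.54124258 -0.22619417  0.05800615]
hook {'centre': [335.1, 472.5], 'confidence': 0.78} [ 0.37225187 -0.66755246  0.04616603]
120
[ 0.5390764  -0.26324045  0.05976738] [0.15501384 0.9879123 ] 81.08240129763948
[[ 0.54765492 -0.21924524  0.07597187]
 [ 0.54777645 -0.22162921  0.07425911]
 [ 0.54516664 -0.21686125  0.07620759]
 [ 0.5454152  -0.21915247  0.07176792]
 [ 0.54511222 -0.22181635  0.0788861 ]
 [ 0.54551166 -0.2240264   0.07129117]
 [ 0.54592934 -0.22625241  0.06332252]
 [ 0.54570852 -0.22885017  0.06871586]
 [ 0.54602798 -0.23115787  0.0628105 ]
 [ 0.54290229 -0.21924378  0.07320366]
 [ 0.54319261 -0.22151467  0.06769325]
 [ 0.54344318 -0.228789    0.06465718]
 [ 0.54351975 -0.23617379  0.06539975]
 [ 0.54356835 -0.23862458  0.06514742]
 [ 0.54365307 -0.24106299  0.06411408]
 [ 0.54378401 -0.24348969  0.06208264]
 [ 0.5413192  -0.24600424  0.06293719]
 [ 0.53891189 -0.26081921  0.06681619]
 [ 0.53913373 -0.26326613  0.06251444]
 [ 0.53891103 -0.26572733  0.0685438 ]
 [ 0.53654672 -0.25592449  0.06286345]
 [ 0.53659592 -0.26084695  0.06345318]
 [ 0.53653704 -0.26331019  0.06576858]
 [ 0.53679528 -0.27069023  0.06218946]
 [ 0.53691685 -0.28543323  0.06457955]
 [ 0.53415143 -0.27071176  0.06676348]
 [ 0.53447236 -0.28057477  0.06237551]
 [ 0.53457502 -0.28795908  0.06256411]
 [ 0.53209377 -0.29043107  0.06403724]
 [ 0.53235479 -0.30765596  0.06391373]]
slope [0.03653881 0.06934868]
t 4.23 pos [ 0.5157 -0.378   0.0659] yaw 80.2 tilt [-0.0008  0.0008] F [ 0.21 -0.68 -3.19] M [-0.11 -0.09 -0.01] w 22.0 49.89874949678779
```

```bash
python3 -c "
from h import *
where(); go(*inc(-.195,-.058),.0645,60.7)"
```

```text
t 4.23 pos [ 0.5157 -0.378   0.0659] yaw 80.2 tilt [-0.0008  0.0008] F [ 0.21 -0.68 -3.19] M [-0.11 -0.09 -0.01] w 22.0 49.89874949678779
go [18.48  4.91  0.15] [-0.001  -0.0005  0.3404]
```

View pics/lift.png

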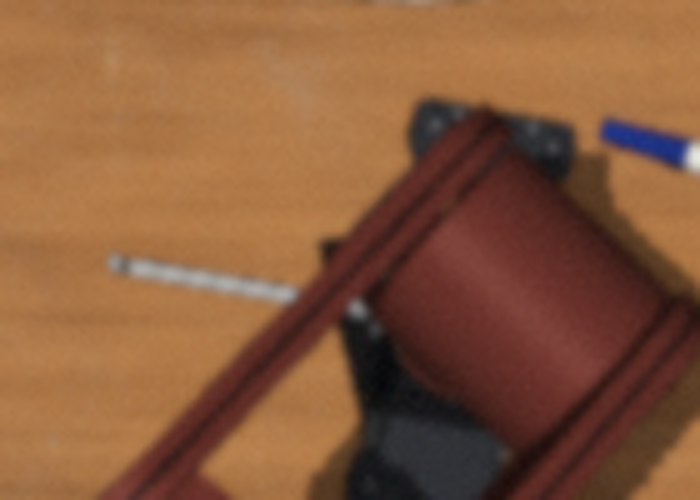

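The hook hangs level in the grip, with its rod running from crop pixel (290,295) to the tip at (115,263). Next is the approach to the ledge.

Call:
send_rows(
  increments=[
    [3.7, 1.0, 0, 0, 0, 0.07],
    [7.4, 2.0, 0.1, 0, 0, 0.14],
    [11.1, 2.9, 0.1, 0, 0, 0.21],
    [14.8, 3.9, 0.1, 0, 0, 0.27],
    [18.5, 4.9, 0.1, 0, 0, 0.34],
  ],
)

```text
time: 4.65
position: [0.5958, -0.2027, 0.0649]
orientation: [-2.713, -1.583, 0.001]
ft_force: [0.6, -0.6, -3.7]
grip_width: 0.252
finger_force: 49.9
```

Call:
send_rows(
  increments=[
    [0, 0, 0, 0, 0, 0],
    [0, 0, 0, 0, 0, 0],
    [0, 0, 0, 0, 0, 0],
  ],
)

```text
time: 4.9
position: [0.5955, -0.2043, 0.065]
orientation: [-2.709, -1.59, 0.002]
ft_force: [-1.3, -0.6, -3.9]
grip_width: 0.25
finger_force: 49.9
```

```bash
python3 -c "
from h import *
cv=lambda p:(np.array([[np.cos(A),np.sin(A)],[-np.sin(A),np.cos(A)]])@(np.array(p)[:2]-L)*1000).round(1)
d=cams.get_image('top');P=cloud(d);im=d['img'].astype(int)
for k in cams.tip_of('hook_tip','top')[:3]:
   p=P[int(k['centre'][0]),int(k['centre'][1])];print(k,p,cv(p))
v,u=np.mgrid[:480,:640]
q=P[(P[...,2]>.04)&(P[...,2]<.09)&(u>190)&(u<320)&(v>190)&(v<290)]; q=np.array([[*cv(p),p[2]*1000] for p in q]); q=q[(q[:,0]>-110)&(q[:,0]<-5)&(abs(q[:,1]+58)<25)]; print(len(q),np.polyfit(q[:,0],q[:,1],1),np.polyfit(q[:,0],q[:,2],1)); print(q[q[:,0].argsort()][-12:])
s=r.read_state(); print(cv(s['position'])); where(); go(*inc(-.105,-.058),.0645,60.7)
save(cams.get_image('scene'),'s2.png',(200,100,420,300),3.5)
"
```

```text
{'centre': [276.5, 536.7], 'confidence': 0.85} [ 5.22147899e-01 -8.47697094e-01 -4.02384046e-04] [-792. -309.]
{'centre': [208.7, 229.2], 'confidence': 0.44} [ 0.67503863 -0.06287723  0.07821517] [-32.8 -58.2]
55 [ 2.33916517e-02 -5.78785406e+01] [ 0.29756464 74.41461739]
[[-36.2        -57.3         60.5834887 ]
 [-36.2        -55.5         53.99963541]
 [-36.         -61.          54.77716514]
 [-35.5        -55.7         68.28911144]
 [-35.3        -57.6         73.90567127]
 [-35.2        -61.2         69.00121152]
 [-34.3        -59.6         75.36628059]
 [-32.9        -56.4         72.43156009]
 [-32.8        -58.2         78.21516524]
 [-32.5        -61.9         72.40657869]
 [-30.8        -60.5         74.73917903]
 [-28.8        -57.5         68.67035209]]
[-196.2  -58.4]
t 5.0 pos [ 0.5952 -0.2055  0.0652] yaw 60.68 tilt [-0.0006 -0.0002] F [-0.03  0.22 -3.98] M [-0.05 -0.01  0.02] w 21.7 49.89873214624822
go [ 9.12 -0.05  0.07] [-0.0005  0.0004 -0.0003]
```

View pics/s2.png

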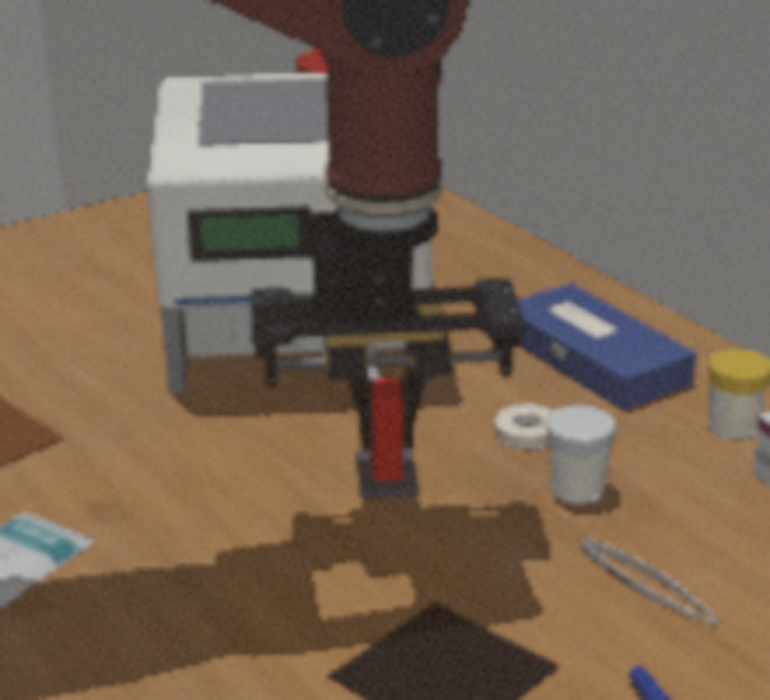

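The gripper holds the hook clear of the cup at crop pixel (580,455), and it is lined up with the right half of the recess. I'll insert now.

Call:
send_rows(
  increments=[
    [2, 0, 0, 0, 0, 0],
    [4, 0, 0, 0, 0, 0],
    [6, 0, 0, 0, 0, 0],
    [7, 0, 0, 0, 0, 0],
    [7, 0, 0, 0, 0, 0],
  ],
)

```text
time: 5.47
position: [0.6306, -0.1427, 0.0655]
orientation: [-2.71, -1.589, -0.001]
ft_force: [-1.3, -0.0, -2.7]
grip_width: 0.249
finger_force: 49.9
```

Call:
send_rows(
  increments=[
    [0.5, 0, 0, 0, 0, 0],
    [1, 0, 0, 0, 0, 0],
    [1.5, 0, 0, 0, 0, 0],
    [2, 0, 0, 0, 0, 0],
    [2, 0, 0, 0, 0, 0],
  ],
)

```text
time: 5.88
position: [0.6402, -0.1254, 0.0656]
orientation: [-2.711, -1.588, -0.001]
ft_force: [-0.1, -0.3, -3.1]
grip_width: 0.251
finger_force: 49.9
```

```bash
cat >> h.py <<'E'
cv=lambda p:(np.array([[np.cos(A),np.sin(A)],[-np.sin(A),np.cos(A)]])@(np.array(p)[:2]-L)*1000).round(1)
def st():
    s=r.read_state(); f=s["ft_force"]; print("inc xy",cv(s["position"]),"z",round(s["position"][2]*1000,1),"F inc",(np.array([[np.cos(A),np.sin(A)],[-np.sin(A),np.cos(A)]])@f[:2]).round(2),f[2].round(2)); where()
E
python3 -c "
from h import *
st()"
```

```text
inc xy [-104.3  -58.5] z 65.6 F inc [-0.29 -0.05] -3.15
t 5.88 pos [ 0.6402 -0.1254  0.0656] yaw 60.73 tilt [0.0003 0.0003] F [-0.1  -0.28 -3.15] M [-0.05 -0.04  0.  ] w 21.8 49.89908868446946
```

Call:
send_rows(
  increments=[
    [-0.1, -0.2, 0, 0, 0, 0],
    [-0.1, -0.4, 0, 0, 0, 0],
    [-0.1, -0.6, 0, 0, 0, 0],
    [-0.1, -0.6, 0, 0, 0, 0],
  ],
)

```text
time: 6.22
position: [0.6335, -0.1238, 0.0654]
orientation: [-2.71, -1.588, 0.001]
ft_force: [-0.3, 0.3, -3.3]
grip_width: 0.249
finger_force: 49.9
```

```bash
python3 -c "
from h import *
st()"
```

```text
inc xy [-106.2  -51.8] z 65.4 F inc [0.11 0.43] -3.29
t 6.22 pos [ 0.6335 -0.1238  0.0654] yaw 60.72 tilt [-0.0006  0.0002] F [-0.32  0.3  -3.29] M [ 0.02 -0.03 -0.04] w 21.7 49.89898192696273
```

Call:
send_rows(
  increments=[
    [0, -0.2, 0, 0, 0, 0],
    [0, -0.4, 0, 0, 0, 0],
    [0, -0.5, 0, 0, 0, 0],
    [0, -0.5, 0, 0, 0, 0],
  ],
)

```text
time: 6.55
position: [0.6295, -0.1213, 0.0655]
orientation: [-2.711, -1.588, 0.0]
ft_force: [-0.1, 0.4, -2.3]
grip_width: 0.248
finger_force: 49.9
```

```bash
python3 -c "
from h import *
st()"
```

```text
inc xy [-106.   -47.1] z 65.5 F inc [0.32 0.26] -2.32
t 6.55 pos [ 0.6295 -0.1213  0.0655] yaw 60.72 tilt [-0.0002  0.0001] F [-0.07  0.41 -2.32] M [-0.04 -0.02 -0.  ] w 21.6 49.89895546808839
```

Call:
send_rows(
  increments=[
    [0, -0.2, 0, 0, 0, 0],
    [0, -0.4, 0, 0, 0, 0],
    [0, -0.5, 0, 0, 0, 0],
    [0, -0.5, 0, 0, 0, 0],
  ],
)

```text
time: 6.88
position: [0.6251, -0.1188, 0.0654]
orientation: [-2.71, -1.588, 0.0]
ft_force: [0.5, -0.8, -1.9]
grip_width: 0.252
finger_force: 49.9
```

```bash
python3 -c "
from h import *
st()"
```

```text
inc xy [-106.  -42.] z 65.4 F inc [-0.45 -0.81] -1.9
t 6.88 pos [ 0.6251 -0.1188  0.0654] yaw 60.73 tilt [-0.0003  0.0001] F [ 0.49 -0.79 -1.9 ] M [-0.04 -0.02  0.01] w 21.9 49.89896971732378
```

Call:
send_rows(
  increments=[
    [0, -0.2, 0, 0, 0, 0],
    [0, -0.4, 0, 0, 0, 0],
    [0, -0.5, 0, 0, 0, 0],
    [0, -0.5, 0, 0, 0, 0],
  ],
)

```text
time: 7.22
position: [0.6208, -0.1163, 0.0655]
orientation: [-2.71, -1.588, 0.0]
ft_force: [0.7, 0.3, -2.2]
grip_width: 0.249
finger_force: 49.9
```

```bash
python3 -c "
from h import *
st()"
```

```text
inc xy [-105.9  -37.1] z 65.5 F inc [ 0.57 -0.49] -2.18
t 7.22 pos [ 0.6208 -0.1163  0.0655] yaw 60.73 tilt [-0.0002  0.0001] F [ 0.71  0.25 -2.18] M [-0.02 -0.09 -0.01] w 21.7 49.89887363277376
```

Call:
send_rows(
  increments=[
    [0, -0.2, 0, 0, 0, 0],
    [0, -0.4, 0, 0, 0, 0],
    [0, -0.5, 0, 0, 0, 0],
    [0, -0.5, 0, 0, 0, 0],
  ],
)

```text
time: 7.55
position: [0.6164, -0.1139, 0.0655]
orientation: [-2.71, -1.588, 0.0]
ft_force: [0.0, -0.3, -3.9]
grip_width: 0.248
finger_force: 49.9
```

```bash
python3 -c "
from h import *
st()"
```

```text
inc xy [-105.9  -32.1] z 65.5 F inc [-0.21 -0.13] -3.93
t 7.55 pos [ 0.6164 -0.1139  0.0655] yaw 60.73 tilt [-0.0003  0.0001] F [ 0.01 -0.25 -3.93] M [-0.07 -0.06  0.01] w 21.5 49.89891266450286
```

Call:
send_rows(
  increments=[
    [0, -0.2, 0, 0, 0, 0],
    [0, -0.4, 0, 0, 0, 0],
    [0, -0.5, 0, 0, 0, 0],
    [0, -0.5, 0, 0, 0, 0],
  ],
)

```text
time: 7.88
position: [0.6132, -0.1121, 0.0661]
orientation: [2.71, 1.585, 0.003]
ft_force: [5.0, -2.1, -4.9]
grip_width: 0.248
finger_force: 50.2
```

```bash
python3 -c "
from h import *
st()"
```

```text
inc xy [-106.   -28.4] z 66.1 F inc [ 0.61 -5.44] -4.91
t 7.88 pos [ 0.6132 -0.1121  0.0661] yaw 60.66 tilt [ 0.0024 -0.0008] F [ 5.04 -2.13 -4.91] M [-0.66 -0.76 -0.85] w 21.5 50.20294412970543
```

Contact: 5.4 N sideways at TCP y ≈ -29 mm, and Mz agrees with a force at the tip. The loop's middle is therefore at about y = -6 mm. I'll back off, lower, pass under the leg and look at the readings before raising.

Call:
send_rows(
  increments=[
    [0, 0.3, 0, 0, 0, 0],
    [0, 0.6, 0, 0, 0, 0],
    [0, 0.6, 0.7, 0, 0, 0],
    [0, 0.6, 1.4, 0, 0, 0],
    [0, 0.6, 1.9, 0, 0, 0],
  ],
)

```text
time: 8.3
position: [0.6164, -0.1141, 0.0448]
orientation: [-2.709, -1.587, 0.003]
ft_force: [-0.4, 1.1, -4.1]
grip_width: 0.246
finger_force: 50.0
```

Call:
send_rows(
  increments=[
    [0, 0, 0, 0, 0, 0],
    [0, -0.9, 0, 0, 0, 0],
    [0, -1.8, 0, 0, 0, 0],
    [0, -2.7, 0, 0, 0, 0],
    [0, -2.7, 0, 0, 0, 0],
  ],
)

```text
time: 8.72
position: [0.5918, -0.1, 0.0463]
orientation: [-2.709, -1.588, 0.002]
ft_force: [-0.5, 0.2, -3.3]
grip_width: 0.251
finger_force: 50.0
```

```bash
python3 -c "
from h import *
st()"
```

```text
inc xy [-105.8   -3.8] z 46.3 F inc [-0.05  0.54] -3.32
t 8.72 pos [ 0.5918 -0.1     0.0463] yaw 60.76 tilt [-0.0021  0.0009] F [-0.49  0.22 -3.32] M [-0.06 -0.05 -0.  ] w 21.8 49.984409837052226
```

Call:
send_rows(
  increments=[
    [0, 0.25, 0, 0, 0, 0],
    [0, 0.25, -0.4, 0, 0, 0],
    [0, 0.25, -0.8, 0, 0, 0],
    [0, 0.25, -1.2, 0, 0, 0],
    [0, 0.25, -1.2, 0, 0, 0],
  ],
)

```text
time: 9.13
position: [0.5974, -0.103, 0.0601]
orientation: [2.709, 1.587, 0.003]
ft_force: [0.5, -0.3, -1.6]
grip_width: 0.248
finger_force: 50.0
```

```bash
python3 -c "
from h import *
st()"
```

```text
inc xy [-105.8  -10.2] z 60.1 F inc [-0.01 -0.57] -1.6
t 9.13 pos [ 0.5974 -0.103   0.0601] yaw 60.71 tilt [ 0.0025 -0.0007] F [ 0.5  -0.29 -1.6 ] M [-0.06 -0.05 -0.05] w 21.6 49.984408831223845
```

Call:
send_rows(
  increments=[
    [0, -0.2, -0.3, 0, 0, 0],
    [0, -0.2, -0.7, 0, 0, 0],
    [0, -0.2, -0.7, 0, 0, 0],
    [0, -0.2, -0.7, 0, 0, 0],
  ],
)

```text
time: 9.47
position: [0.5947, -0.1017, 0.0659]
orientation: [2.71, 1.588, 0.001]
ft_force: [-0.7, -0.2, -3.1]
grip_width: 0.251
finger_force: 50.0
```

```bash
python3 -c "
from h import *
st()"
```

```text
inc xy [-105.9   -7.2] z 65.9 F inc [-0.49  0.56] -3.08
t 9.47 pos [ 0.5947 -0.1017  0.0659] yaw 60.72 tilt [ 0.0007 -0.0002] F [-0.73 -0.16 -3.08] M [-0.08 -0.03  0.05] w 21.8 49.98435985296965
```

The tip is up with no contact, so it sits inside the loop. I'll draw gently.

Call:
send_rows(
  increments=[
    [-0.3, 0, 0, 0, 0, 0],
    [-0.6, 0, 0, 0, 0, 0],
    [-0.9, 0, 0, 0, 0, 0],
    [-1.2, 0, 0, 0, 0, 0],
    [-1.5, 0, 0, 0, 0, 0],
  ],
)

```text
time: 9.88
position: [0.587, -0.1142, 0.0653]
orientation: [-2.71, -1.587, -0.001]
ft_force: [2.2, 4.5, -4.5]
grip_width: 0.253
finger_force: 50.0
```

Call:
send_rows(
  increments=[
    [-0.3, 0, 0, 0, 0, 0],
    [-0.6, 0, 0, 0, 0, 0],
    [-0.9, 0, 0, 0, 0, 0],
    [-1.2, 0, 0, 0, 0, 0],
    [-1.5, 0, 0, 0, 0, 0],
  ],
)

```text
time: 10.3
position: [0.5795, -0.1279, 0.0655]
orientation: [-2.71, -1.588, 0.0]
ft_force: [2.9, 4.1, -4.6]
grip_width: 0.248
finger_force: 50.0
```

```bash
python3 -c "
from h import *
st()"
```

```text
inc xy [-136.2   -6.8] z 65.5 F inc [ 4.98 -0.49] -4.58
t 10.3 pos [ 0.5795 -0.1279  0.0655] yaw 60.73 tilt [-0.0002  0.0002] F [ 2.87  4.1  -4.58] M [ 0.53 -0.3   0.05] w 21.6 49.985410049557686
```

Caught, with a steady drag of 5 N.

Call:
send_rows(
  increments=[
    [-0.4, 0, 0, 0, 0, 0],
    [-0.8, 0, 0, 0, 0, 0],
    [-1.2, 0, 0, 0, 0, 0],
    [-1.6, 0, 0, 0, 0, 0],
    [-2.0, 0, 0, 0, 0, 0],
  ],
)

```text
time: 10.72
position: [0.5697, -0.1454, 0.0654]
orientation: [-2.71, -1.588, 0.0]
ft_force: [1.8, 4.2, -3.5]
grip_width: 0.251
finger_force: 50.0
```

Call:
send_rows(
  increments=[
    [-0.4, 0, 0, 0, 0, 0],
    [-0.8, 0, 0, 0, 0, 0],
    [-1.2, 0, 0, 0, 0, 0],
    [-1.6, 0, 0, 0, 0, 0],
    [-2.0, 0, 0, 0, 0, 0],
  ],
)

```text
time: 11.13
position: [0.5599, -0.1628, 0.0654]
orientation: [-2.71, -1.588, 0.0]
ft_force: [1.3, 4.8, -3.9]
grip_width: 0.248
finger_force: 50.0
```

Call:
send_rows(
  increments=[
    [-0.4, 0, 0, 0, 0, 0],
    [-0.8, 0, 0, 0, 0, 0],
    [-1.2, 0, 0, 0, 0, 0],
    [-1.6, 0, 0, 0, 0, 0],
    [-2.0, 0, 0, 0, 0, 0],
  ],
)

```text
time: 11.55
position: [0.55, -0.1802, 0.0654]
orientation: [-2.71, -1.588, 0.0]
ft_force: [1.5, 4.7, -3.5]
grip_width: 0.248
finger_force: 50.0
```

Call:
send_rows(
  increments=[
    [-0.4, 0, 0, 0, 0, 0],
    [-0.8, 0, 0, 0, 0, 0],
    [-1.2, 0, 0, 0, 0, 0],
    [-1.6, 0, 0, 0, 0, 0],
    [-2.0, 0, 0, 0, 0, 0],
  ],
)

```text
time: 11.97
position: [0.5402, -0.1977, 0.0654]
orientation: [-2.71, -1.587, 0.0]
ft_force: [3.3, 4.0, -5.4]
grip_width: 0.252
finger_force: 50.0
```

```bash
python3 -c "
from h import *
st()"
```

```text
inc xy [-216.3   -6.6] z 65.4 F inc [ 5.13 -0.88] -5.41
t 11.97 pos [ 0.5402 -0.1977  0.0654] yaw 60.71 tilt [-0.0005  0.0005] F [ 3.28  4.04 -5.41] M [ 0.59 -0.34 -0.01] w 21.9 49.985101288184524
```

Call:
send_rows(
  increments=[
    [-0.3, 0, 0, 0, 0, 0],
    [-0.6, 0, 0, 0, 0, 0],
    [-0.9, 0, 0, 0, 0, 0],
    [-1.2, 0, 0, 0, 0, 0],
    [-1.5, 0, 0, 0, 0, 0],
  ],
)

```text
time: 12.38
position: [0.533, -0.2107, 0.0654]
orientation: [-2.71, -1.588, 0.0]
ft_force: [0.2, 4.2, -4.0]
grip_width: 0.248
finger_force: 50.0
```

Call:
send_rows(
  increments=[
    [-0.1, 0, 0, 0, 0, 0],
    [-0.2, 0, 0, 0, 0, 0],
    [-0.3, 0, 0, 0, 0, 0],
    [-0.4, 0, 0, 0, 0, 0],
  ],
)

```text
time: 12.72
position: [0.5312, -0.2141, 0.0655]
orientation: [-2.71, -1.588, 0.0]
ft_force: [1.5, 4.8, -4.4]
grip_width: 0.247
finger_force: 50.0
```

```bash
python3 -c "
from h import *
st()"
```

```text
inc xy [-235.1   -6.8] z 65.5 F inc [4.89 1.01] -4.39
t 12.72 pos [ 0.5312 -0.2141  0.0655] yaw 60.73 tilt [-0.0003  0.0001] F [ 1.52  4.76 -4.39] M [ 0.49 -0.23  0.1 ] w 21.5 49.990150490775704
```

Call:
send_rows(
  increments=[
    [-0.1, 0, 0, 0, 0, 0],
    [-0.2, 0, 0, 0, 0, 0],
    [-0.3, 0, 0, 0, 0, 0],
    [-0.3, 0, 0, 0, 0, 0],
  ],
)

```text
time: 13.05
position: [0.5297, -0.2169, 0.0655]
orientation: [2.711, 1.588, -0.0]
ft_force: [0.6, 3.3, -4.4]
grip_width: 0.253
finger_force: 50.0
```

```bash
python3 -c "
from h import *
st()"
```

```text
inc xy [-238.2   -6.9] z 65.5 F inc [3.14 1.12] -4.36
t 13.05 pos [ 0.5297 -0.2169  0.0655] yaw 60.72 tilt [-0.0002 -0.0001] F [ 0.56  3.29 -4.36] M [ 0.41 -0.12  0.15] w 22.0 49.99304881319404
```

Call:
send_rows(
  increments=[
    [-0.1, 0, 0, 0, 0, 0],
    [-0.2, 0, 0, 0, 0, 0],
    [-0.2, 0, 0, 0, 0, 0],
    [-0.2, 0, 0, 0, 0, 0],
  ],
)

```text
time: 13.38
position: [0.5291, -0.2177, 0.0654]
orientation: [-2.71, -1.587, -0.001]
ft_force: [1.9, 7.7, -4.9]
grip_width: 0.25
finger_force: 50.0
```

```bash
python3 -c "
from h import *
st()"
```

```text
inc xy [-239.2   -6.7] z 65.4 F inc [7.67 2.08] -4.95
t 13.38 pos [ 0.5291 -0.2177  0.0654] yaw 60.72 tilt [0.0003 0.0012] F [ 1.94  7.7  -4.95] M [ 0.86 -0.38  0.1 ] w 21.7 49.98872769065201
```

The stop is reached at the predicted x = -239 mm, with force rising to 7.7 N. I'll unhook by moving in a little, down, then out.

Call:
send_rows(
  increments=[
    [0.4, 0, 0, 0, 0, 0],
    [0.9, 0, 0, 0, 0, 0],
    [0.9, 0, 0.2, 0, 0, 0],
    [0.9, 0, 1.0, 0, 0, 0],
    [0.9, 0, 1.8, 0, 0, 0],
  ],
)

```text
time: 13.8
position: [0.5338, -0.2112, 0.0475]
orientation: [2.709, 1.587, 0.001]
ft_force: [0.5, -0.1, -2.6]
grip_width: 0.247
finger_force: 50.0
```

Call:
send_rows(
  increments=[
    [0, 0, 0.2, 0, 0, 0],
    [0, 0, 0.2, 0, 0, 0],
    [0, 0, 0.2, 0, 0, 0],
  ],
)

```text
time: 14.05
position: [0.5329, -0.2106, 0.0449]
orientation: [-2.71, -1.587, 0.001]
ft_force: [-0.4, -0.0, -2.5]
grip_width: 0.253
finger_force: 50.0
```

```bash
python3 -c "
from h import *
st()"
```

```text
inc xy [-231.2   -6.5] z 44.9 F inc [-0.21  0.31] -2.48
t 14.05 pos [ 0.5329 -0.2106  0.0449] yaw 60.71 tilt [-0.001   0.0004] F [-0.37 -0.03 -2.48] M [-0.01 -0.05  0.02] w 22.0 49.9844291433692
```

Call:
send_rows(
  increments=[
    [-0.6, 0, 0, 0, 0, 0],
    [-1.5, 0, 0, 0, 0, 0],
    [-2.4, 0, 0, 0, 0, 0],
    [-3.4, 0, 0, 0, 0, 0],
    [-4.4, 0, 0, 0, 0, 0],
  ],
)

```text
time: 14.47
position: [0.5112, -0.2503, 0.0458]
orientation: [2.711, 1.587, 0.0]
ft_force: [0.2, 0.1, -3.1]
grip_width: 0.25
finger_force: 50.0
```

Call:
send_rows(
  increments=[
    [-2.0, 0, 0, 0, 0, 0],
    [-4.0, 0, 0, 0, 0, 0],
    [-6.0, 0, 0, 0, 0, 0],
    [-7.0, 0, 0, 0, 0, 0],
    [-7.0, 0, 0, 0, 0, 0],
  ],
)

```text
time: 14.88
position: [0.4763, -0.3125, 0.0458]
orientation: [2.713, 1.583, -0.001]
ft_force: [-0.2, -0.6, -2.4]
grip_width: 0.25
finger_force: 50.0
```

```bash
python3 -c "
from h import *
st()
d=cams.get_image('top'); save(d,'out.png',(60,100,400,330),2.3); P=cloud(d); im=d['img'].astype(int)
v,u=np.mgrid[:480,:640]; q=P[(P[...,2]>.055)&(P[...,2]<.078)&(u>150)&(u<300)&(v>140)&(v<300)]
q=np.array([[*cv(p),p[2]*1000] for p in q]); q=q[(abs(q[:,1])<90)&(q[:,0]>-110)&(q[:,0]<-2)]; print(len(q),q[q[:,0].argsort()][:8],np.percentile(q,[2,50,98],axis=0))
blk=(im.sum(-1)<110)&(u>325)&(u<395)&(v>240)&(v<305)&(P[...,2]<.008); p=(P[blk][:,:2]*1000).astype(np.float32); print(len(p),cv2.minAreaRect(p))
go(.5212,-.389,.06,80)
"
```

```text
inc xy [-347.7   -7.1] z 45.8 F inc [-0.6  -0.14] -2.39
t 14.88 pos [ 0.4763 -0.3125  0.0458] yaw 60.54 tilt [ 0.0001 -0.0008] F [-0.17 -0.59 -2.39] M [-0.04 -0.09 -0.02] w 21.8 49.98398465104401
313 [[-86.2          0.6         68.2979183 ]
 [-86.2        -24.5         72.91291076]
 [-85.8        -15.7         73.37362565]
 [-85.7          4.          70.18529469]
 [-85.7        -13.7         64.28322894]
 [-85.7        -19.2         66.96599659]
 [-84.9        -26.6         72.98146352]
 [-84.8        -10.4         63.98299114]] [[-84.876      -71.628       56.09075623]
 [-52.5         -9.6         69.61702559]
 [-38.168       53.008       75.99586004]]
688 ((521.0890502929688, -395.73211669921875), (108.0401382446289, 92.4163589477539), 16.215463638305664)
go [-4.6   7.68 -1.43] [ 3.000e-04 -2.000e-04 -3.392e-01]
```

View pics/out.png

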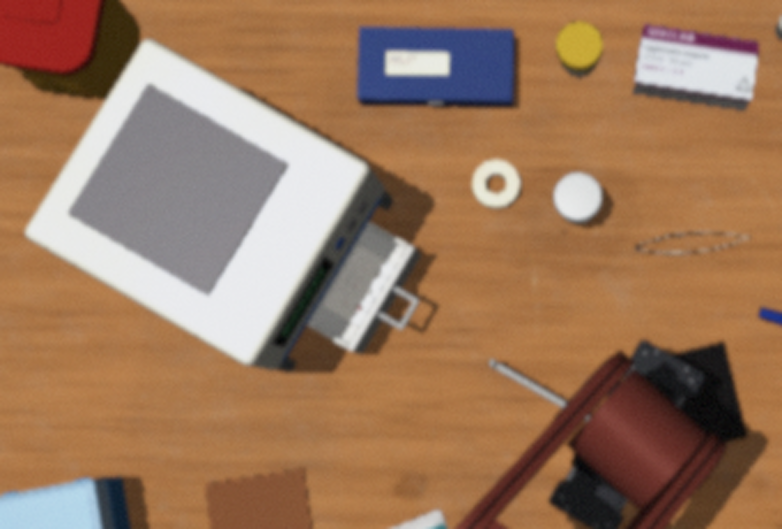

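The tray is fully out, with its loop at crop pixel (400,308), its bar at about -85 mm and the bystanders undisturbed. The hook is free, tip at (492,363). I'll return it to the mat.

Call:
send_rows(
  increments=[
    [-0.9, 1.5, -0.8, 0, 0, -0.07],
    [-1.8, 3.1, -1.4, 0, 0, -0.14],
    [-2.8, 4.6, -1.4, 0, 0, -0.21],
    [-3.7, 6.1, -1.4, 0, 0, -0.27],
    [-4.6, 7.7, -1.4, 0, 0, -0.34],
  ],
)

```text
time: 15.35
position: [0.5232, -0.3875, 0.0596]
orientation: [-2.399, -2.028, -0.001]
ft_force: [-0.4, -0.2, -3.8]
grip_width: 0.249
finger_force: 50.0
```

Call:
send_rows(
  increments=[
    [0, 0, 0, 0, 0, 0],
    [0, 0, 0, 0, 0, 0],
    [0, 0, 0, 0, 0, 0],
  ],
)

```text
time: 15.6
position: [0.522, -0.3864, 0.0589]
orientation: [-2.402, -2.022, -0.0]
ft_force: [-1.4, 0.1, -3.2]
grip_width: 0.246
finger_force: 50.0
```

```bash
python3 -c "
from h import *
st(); go(.521,-.389,.038,80)
"
```

```text
inc xy [-389.8  -83.1] z 58.9 F inc [-0.62  1.23] -3.23
t 15.6 pos [ 0.522  -0.3864  0.0589] yaw 80.17 tilt [-0.001   0.0016] F [-1.37  0.06 -3.23] M [-0.02 -0.04 -0.04] w 21.4 49.98423152603209
go [-0.27 -0.05  2.09] [-0.0013 -0.0014  0.0029]
```

Call:
send_rows(
  increments=[
    [0, 0, 0.6, 0, 0, 0],
    [0, 0, 1.2, 0, 0, 0],
    [0, 0, 1.7, 0, 0, 0],
    [0, 0, 2.1, 0, 0, 0],
    [0, 0, 2.1, 0, 0, 0],
  ],
)

```text
time: 16.02
position: [0.5213, -0.3868, 0.0368]
orientation: [-2.401, -2.022, 0.0]
ft_force: [-0.6, -0.2, -3.0]
grip_width: 0.249
finger_force: 50.0
```

Call:
send_rows(
  increments=[
    [0, 0, 0.1, 0, 0, 0],
    [0, 0, 0.2, 0, 0, 0],
    [0, 0, 0.2, 0, 0, 0],
  ],
)

```text
time: 16.27
position: [0.5223, -0.3879, 0.0366]
orientation: [2.403, 2.023, 0.0]
ft_force: [0.5, 0.6, -3.8]
grip_width: 0.251
finger_force: 50.0
```

```bash
python3 -c "
from h import *
where()
"
```

```text
t 16.27 pos [ 0.5223 -0.3879  0.0366] yaw 80.2 tilt [ 0.0001 -0.0001] F [ 0.54  0.55 -3.75] M [-0.05 -0.1   0.01] w 21.8 49.98414320871234
```

Call:
send_rows(
  increments=[
    [0, 0, 0.1, 0, 0, 0],
    [0, 0, 0.1, 0, 0, 0],
    [0, 0, 0.1, 0, 0, 0],
  ],
)

```text
time: 16.52
position: [0.5225, -0.3881, 0.0365]
orientation: [2.402, 2.023, 0.0]
ft_force: [-1.3, 1.6, 4.3]
grip_width: 0.248
finger_force: 50.0
```

```bash
python3 -c "
from h import *
where()
"
```

```text
t 16.52 pos [ 0.5225 -0.3881  0.0365] yaw 80.2 tilt [ 0.0005 -0.0006] F [-1.3   1.64  4.32] M [0.29 0.27 0.  ] w 21.5 49.98427927494049
```

The foot is on the mat. I'll open the gripper and retreat.

Call:
send_rows(
  increments=[
    [0, 0, 0, 0, 0, 0],
    [0, 0, 0, 0, 0, 0],
    [0, 0, 0, 0, 0, 0],
    [0, 0, 0, 0, 0, 0],
    [0, 0, 0, 0, 0, 0],
  ],
  hand=-1,
)

```text
time: 16.93
position: [0.5223, -0.3879, 0.0355]
orientation: [2.403, 2.023, 0.0]
ft_force: [0.8, -0.2, 0.2]
grip_width: 0.544
finger_force: 0.0
```

Call:
send_rows(
  increments=[
    [0, 0, 0, 0, 0, 0],
    [0, 0, 0, 0, 0, 0],
    [0, 0, 0, 0, 0, 0],
    [0, 0, 0, 0, 0, 0],
    [0, 0, 0, 0, 0, 0],
  ],
)

```text
time: 17.35
position: [0.5222, -0.3878, 0.0355]
orientation: [-2.403, -2.024, 0.0]
ft_force: [0.5, -0.9, -0.6]
grip_width: 0.921
finger_force: 0.0
```

Call:
send_rows(
  increments=[
    [0, 0, -1, 0, 0, 0],
    [0, 0, -3, 0, 0, 0],
    [0, 0, -6, 0, 0, 0],
    [0, 0, -9, 0, 0, 0],
    [0, 0, -12, 0, 0, 0],
  ],
)

```text
time: 17.77
position: [0.5221, -0.3877, 0.1574]
orientation: [-2.403, -2.024, -0.0]
ft_force: [-0.2, -0.3, 1.5]
grip_width: 0.998
finger_force: 0.0
```

Call:
send_rows(
  increments=[
    [-3, 0, -1, 0, 0, 0],
    [-6, 0, -2, 0, 0, 0],
    [-9, 0, -2, 0, 0, 0],
    [-12, 0, -2, 0, 0, 0],
    [-15, 0, -2, 0, 0, 0],
  ],
)

```text
time: 18.18
position: [0.4966, -0.5371, 0.1772]
orientation: [2.401, 2.023, -0.0]
ft_force: [1.0, 0.2, -0.3]
grip_width: 1.001
finger_force: 0.0
```

Call:
send_rows(
  increments=[
    [0, 0, 0, 0, 0, 0],
    [0, 0, 0, 0, 0, 0],
    [0, 0, 0, 0, 0, 0],
  ],
)

```text
time: 18.43
position: [0.4966, -0.5353, 0.1757]
orientation: [-2.403, -2.023, -0.001]
ft_force: [-0.0, 0.3, -1.1]
grip_width: 0.997
finger_force: 0.0
```

```bash
python3 - <<'E'
from h import *
where()
d=cams.get_image("top"); save(d,"end.png",(60,100,420,340),2.2); P=cloud(d); im=d["img"].astype(int)
v,u=np.mgrid[:480,:640]; b=(u>325)&(u<395)&(v>235)&(v<310)
for n,m in [("block",(im[...,0]>120)&(im[...,1]<60)&b&(P[...,2]>.068)),("mat",(im.sum(-1)<110)&b&(P[...,2]<.008))]:
    q=(P[m][:,:2]*1000).astype(np.float32); print(n,len(q),cv2.minAreaRect(q) if len(q)>3 else "",np.nanmedian(P[m],0))
E
```

```text
t 18.43 pos [ 0.4966 -0.5353  0.1757] yaw 80.18 tilt [0.0001 0.0006] F [-0.04  0.35 -1.07] M [ 0.04 -0.05 -0.  ] w 86.7 0.0
block 126 ((524.82568359375, -386.8927307128906), (36.142601013183594, 20.479145050048828), 82.92803955078125) [ 0.52553325 -0.38730024  0.07937545]
mat 991 ((521.141357421875, -389.0188903808594), (102.75464630126953, 103.71294403076172), 14.341404914855957) [ 0.50958192 -0.39393146  0.00253855]
```

View pics/end.png

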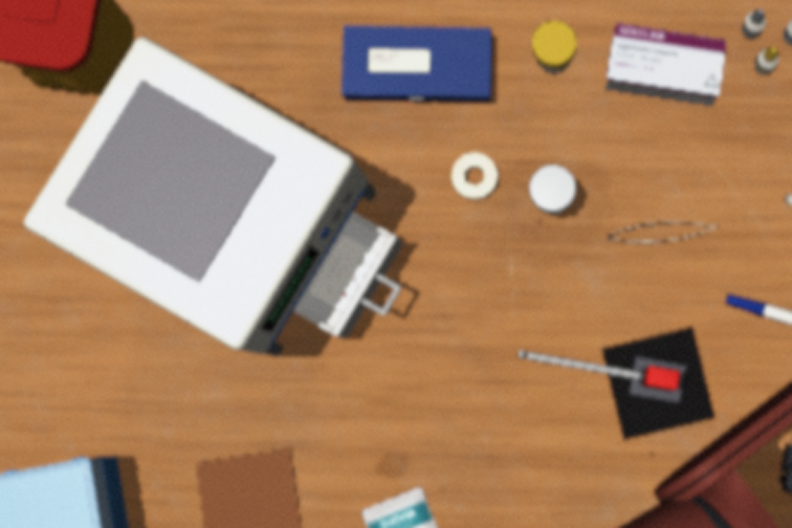

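The hook stands at the middle of the black mat (crop pixel (660,378)), about 4 mm off centre. The tray is out (loop at (383,293)) and the arm is clear.

```bash
python3 -c "
from h import *
print(ticket.close_job())"
```

```text
the job is handed in; nothing more can be done
None
```

The job is handed in (no verdict came back): the tray is drawn out to its stop, and the hook stands upright on the black mat, about 4 mm off centre; tray forces stayed around 5–8 N and no bystander visibly moved.

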